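# File the reagent jars into the lane under the drying rack

### The arm

A 6-joint arm with a two-finger parallel gripper is mounted at the origin on the work surface. World frame = base frame: x ahead of the robot, y to its left, z up, the work surface at z = 0. Lengths are in m, angles in degrees, forces in N, time in s.
With the tool pointing down it reaches from about 0.4 to 0.825 m from the base axis. Payload 7 kg.
Tool frame: the origin (TCP) lies midway between the tips of the shut fingers; the grasp point (between the pads) lies r.tcp_to_grasp behind it (r.tcp_to_grasp is the distance from the TCP to the grasp point, in m); x points along the fingers, y is the direction in which the jaws open and shut, and the axes are right-handed (so a half turn about x gives the same grasp; the last joint's range is limited). The gripper opens to 88 mm and grips with 3 to 60 N. Pads are 19 mm wide; open, the fingers measure 130 mm over their backs; the gripper's body (78 mm by 193 mm) begins 47 mm behind the grasp point.
Start: joints at [84.861, 20.546, 0.682, 0, -70.136, -16.507], TCP at [0.249, 0.627, 0.227] pointing down, gripper open.
Joint ranges: [-176.03, 176.03], [-82.01, 121.73], [-58.28, 71.71], [-173.87, 95.51], [-174.79, -0.11], [-173.66, 173.66]. Speed limits (degrees/s): [136.94, 136.94, 172.46, 180, 180, 180].

### API

Orientations are given as [roll, pitch, yaw] about the fixed x, y, z axes, in that order (R = Rz(yaw) Ry(pitch) Rx(roll)).
In Python, from plant import r gives the robot as it stands.
- The arm moves only by the tool carry_out, never from a script. Its argument "moves" is a list of rows, each a list of 7 numbers: the shift along the world's x, y, z in mm, then the turn, a rotation vector about the world's x, y, z in rad, then the opening in per cent of the stroke, from 0 (shut) to 100 (fully open). In form: [[x, y, z, wx, wy, wz, claw], ...]. A call has 1 to 5 rows; each row is the pose to reach, as a shift and turn from the pose commanded when the call began; what a row does not reach only later rows make up. A row lasts 1/10 s, in which the tool goes at most 50 mm and 8.59 degrees, less where a joint would pass 70% of its speed; a pose out of reach is approached as far as the arm can. A call with a gripper value outside its range is refused whole. The fingers move at their own pace and stop on an object; "squeeze" is the grip in N (left out, the last holds). Time passes only in rows, so rows that repeat a pose let the fingers close. It gives the time, the measured TCP pose, the force and the opening at its end, in the units of the state.
- r.get_state(): the state, without advancing time (a new reading comes with each control period).
- r.capture(name): name is "side" or "top"; returns the picture (480x640x3 uint8, blue, green, red); there is no depth.
- r.camera_params(name): a dict with "K" (3x3 intrinsics, pixels), "D" ([k1, k2, p1, p2, k3] as OpenCV has them; the pictures are not rectified), "rvec" (rotation vector, rad) and "tvec" (3), from world to camera coordinates, as OpenCV has them. Camera axes: x right, y down, z forward; pixel columns grow to the right and rows downward; lengths in m; the calibration is good to about 2 mm. A picture is of the moment at which its call begins. camera_params takes no time and is no camera call.
- r.close_job(): hands the job in, once; it reports no verdict.
The state is a dict: "time_s": time; "joints": joint angles; "qd": joint speeds; "joint_torque": joint torques, N m; "tcp_pos": TCP position; "eef_rot": TCP orientation; "contact_force": force on the tool from outside, world axes, zero at the start; "moment": the same for the moment, N m; "gripper_width": finger opening in m.
Only numpy, scipy, OpenCV 4.12 (cv2) and the standard library are available. Lean on these libraries where they do the work, as an engineer would, in place of code of your own. Each camera call takes 0.05 s, during which the arm holds its last target. There are 200 camera calls.

### The job

Push the three amber jars one at a time into the lane under the drying rack, the shortest first, then the medium one, then the tallest, sliding each in past the rack's edge before bringing the next. They must end upright in single file, pushed fully home: the first against the end stop and each touching the one before. Keep the jars upright all the while and leave the beaker, the adaptor, the petri dish and the tube block where they are.

Things in the scene. Friction and masses are not known exactly. Their poses are not given: they have to be found in the camera images.
- rack: wooden slatted drying rack fixed to the bench over a straight lane on the bare bench top. Origin: on the bench, on the lane's centre line, below the entrance edge of the slatted top; x points along the lane in the direction of pushing, z up. Lane 48 mm wide between wooden rails 12 mm thick, 16 mm high, from x = -0.045 to the stop.
- rack_top (a point): middle of the top of the rack's entrance edge, on its slatted top: 140 mm wide (y), covers the lane from rack x = 0 to 0.149, underside at z = 0.100, upper face at z = 0.112, posts at y = +-0.062; two fixed glass tubes lie on it up to z = 0.130. The gripper's body does not fit under it; fingers leaning forward can reach in at its edge.
- rack_mouth (a point): middle of the lane's mouth on the bench, at rack x = -0.082: here the opening between the flared rails (16 mm high, narrowing at 25 degrees a side to the 48 mm lane at x = -0.045) is about 80 mm wide; axes as the rack.
- rack_stop (a point): foot of the end stop's face on the lane's centre line, at rack x = 0.136; the stop is 60 mm high. From x = 0.022 to the stop, steel side bars 50 mm up (48 mm apart) close its sides. The three jars fill the lane from the stop to 4 mm inside the entrance edge; axes as the rack.
- jar_short: short jar: upright cylinder of amber glass 44 mm in diameter with a white lid; 50 mm tall in all, the lid being the top 12 mm and 41 mm in diameter; 0.08 to 0.24 kg. Loose on the bench. All three jars look alike but for their height (50, 64, 78 mm). Origin: centre of its underside, z up.
- jar_medium: medium jar: upright cylinder of amber glass 44 mm in diameter with a white lid; 64 mm tall in all, the lid being the top 12 mm and 41 mm in diameter; 0.08 to 0.24 kg. Loose on the bench. All three jars look alike but for their height (50, 64, 78 mm). Origin: centre of its underside, z up.
- jar_tall: tall jar: upright cylinder of amber glass 44 mm in diameter with a white lid; 78 mm tall in all, the lid being the top 12 mm and 41 mm in diameter; 0.08 to 0.24 kg. Loose on the bench. All three jars look alike but for their height (50, 64, 78 mm). Origin: centre of its underside, z up.
- beaker: bystander: empty glass beaker without handle, 60 mm across, 70 mm tall, loose. Origin: centre of its underside.
- adaptor: bystander: black plug-in power adaptor, 52 (x) x 36 (y) x 32 mm tall, loose. Origin: centre of its underside.
- petri: bystander: clear plastic petri dish, 90 mm across, 16 mm tall, loose. Origin: centre of its underside.
- tubeblock: bystander: white block of 15 capped sample tubes, 60 (x) x 100 (y) x 94 mm tall, 0.8 kg, loose. Origin: centre of its underside.
Things that resemble listed ones, but are neither listed nor needed, are in the scene too. What is shaped like the jar_tall but blue is not meant.

How it is judged (in metres and radians):
On the way, in this order (a step that is already met when the one before it is completed fails the run):
1. the short jar stands upright in the lane, its middle past the rack's entrance edge, while the jars still to come are kept out of the lane (x of jar_short in the frame of rack above 0 m and y of jar_short in the frame of rack between -0.008 and 0.008 m and height (world z) of jar_short below 0.006 m and angle between jar_short's own z axis and vertical below 0.1 rad and x of each of jar_medium, jar_tall in the frame of rack below -0.06 m), for 0.2 s.
2. the medium jar stands upright in the lane, its middle past the rack's entrance edge, while the jars still to come are kept out of the lane (x of jar_medium in the frame of rack above 0 m and y of jar_medium in the frame of rack between -0.008 and 0.008 m and height (world z) of jar_medium below 0.006 m and angle between jar_medium's own z axis and vertical below 0.1 rad and x of jar_tall in the frame of rack below -0.06 m), for 0.2 s.
3. the tall jar stands upright in the lane, its middle past the rack's entrance edge (x of jar_tall in the frame of rack above 0 m and y of jar_tall in the frame of rack between -0.008 and 0.008 m and height (world z) of jar_tall below 0.006 m and angle between jar_tall's own z axis and vertical below 0.1 rad), for 0.2 s.
At the end, for the whole second after the job is handed in: All three jars stand upright (0.1 rad) and at rest in the lane, within 8 mm of its centre line, in the order short, medium, tall from the stop; their middles lie past x = 0.107, 0.062 and 0.017 m in the rack's frame (fully home: 0.114, 0.070, 0.026) (x of jar_short in the frame of rack above 0.107 m and y of jar_short in the frame of rack between -0.008 and 0.008 m and height (world z) of each of jar_short, jar_medium, jar_tall below 0.006 m and angle between each of jar_short, jar_medium, jar_tall's own z axis and vertical below 0.1 rad and linear speed of each of jar_short, jar_medium, jar_tall below 0.02 m/s and x of jar_medium in the frame of rack above 0.062 m and y of jar_medium in the frame of rack between -0.008 and 0.008 m and x of jar_tall in the frame of rack above 0.017 m and y of jar_tall in the frame of rack between -0.008 and 0.008 m); the robot touches nothing.
It fails at once if a jar leans more than 30 degrees (angle between any of jar_short, jar_medium, jar_tall's own z axis and vertical above 0.52 rad).
It fails at once if the beaker is moved more than 20 mm or tipped (distance of beaker from where it was at the start of the episode above 0.02 m or angle between beaker's own z axis and vertical above 0.5 rad).
It fails at once if the adaptor is moved more than 20 mm or tipped (distance of adaptor from where it was at the start of the episode above 0.02 m or angle between adaptor's own z axis and vertical above 0.5 rad).
It fails at once if the petri dish is moved more than 20 mm or tipped (distance of petri from where it was at the start of the episode above 0.02 m or angle between petri's own z axis and vertical above 0.5 rad).
It fails at once if the tube block is moved more than 20 mm or tipped (distance of tubeblock from where it was at the start of the episode above 0.02 m or angle between tubeblock's own z axis and vertical above 0.5 rad).
It also fails if it takes over 72 s, if anything falls off the work surface, if the arm or the gripper's body presses on something with over 40 N, if the wrist force passes 120 N, or if a joint passes its speed limit or range.

## Working session

There is one attempt and no reset: what is moved stays moved. The work goes in short steps, Python scripts to look and compute and a tool call to move; the robot and the scene stay as the last step left them, time stands still between calls to the robot, and variables do not carry over. Pictures are saved under pics/ and viewed, about 8 in all and at most 12, crops included, and the job is handed in when it is done.

Besides the shell and the picture viewer there is one more tool, called after "Call:" as a command line: name --pt "numbers of a row" for each row, then --argument value for the rest. carry_out: Moves the arm, as the interface text tells. Its arguments: {"type":"object","properties":{"moves":{"type":"array"},"squeeze":{"type":"number"}},"required":["moves"]}

```bash
mkdir -p pics; ls
python3 - <<'E'
from plant import r
import cv2
for n in("side","top"):
    cv2.imwrite(f"pics/{n}0.png",r.capture(n))
    p=r.camera_params(n);print(n,p)
print(r.get_state(), r.tcp_to_grasp)
E
```

```text
pics
side {'K': array([[582.53685367,   0.        , 320.70449661],
       [  0.        , 582.53685367, 241.32199876],
       [  0.        ,   0.        ,   1.        ]]), 'D': array([0.04156322, 0.        , 0.        , 0.        , 0.        ]), 'rvec': array([ 2.18175624, -0.90188429,  0.41240758]), 'tvec': array([-0.44140968,  0.32201026,  0.97961439])}
top {'K': array([[619.30796125,   0.        , 318.2767014 ],
       [  0.        , 619.30796125, 223.49034412],
       [  0.        ,   0.        ,   1.        ]]), 'D': array([-0.09875469,  0.        ,  0.        ,  0.        ,  0.        ]), 'rvec': array([ 2.1575049 , -2.19750595,  0.10647892]), 'tvec': array([-0.05396841,  0.53996493,  1.19037233])}
{'time_s': 0.1, 'joints': array([ 8.48617267e+01,  2.05869352e+01,  6.39489831e-01, -1.70514337e-02,
       -7.01356504e+01, -1.65064900e+01]), 'qd': array([ 0.03203496, -0.17748646,  0.12462773,  0.05592029, -0.01214286,
       -0.00459346]), 'joint_torque': array([-1.46026614e-03, -5.84162235e+01,  2.93750203e+01,  7.01547191e+00,
        1.00804723e-02, -4.55676729e-05]), 'tcp_pos': array([0.2488473 , 0.62699146, 0.22572654]), 'eef_rot': array([  95.58882424,   89.91537166, -106.06174465]), 'contact_force': array([-0.14416541,  0.28623143,  0.26583346]), 'moment': array([-0.01198948, -0.02109122,  0.01157652]), 'gripper_width': 0.08745983785059619} 0.0188
```

View pics/top0.png

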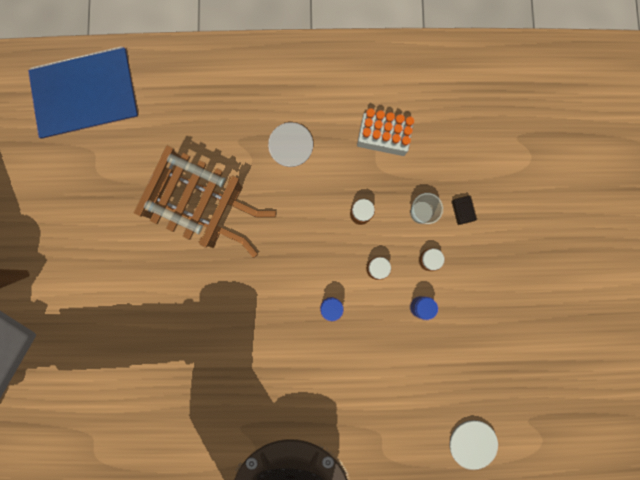

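View pics/side0.png

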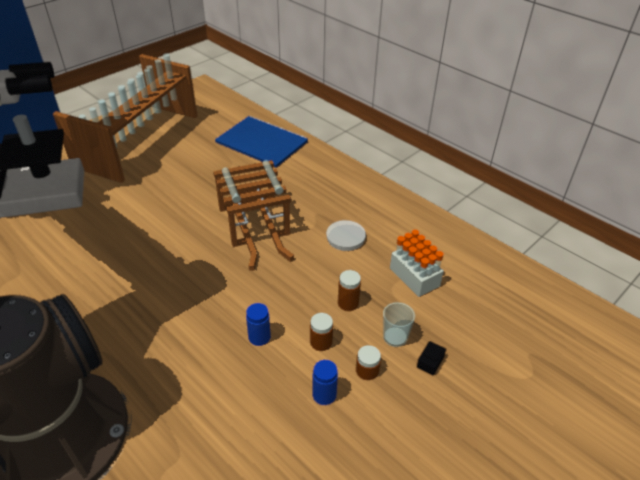

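Top view: three white-lidded jars at (363,209), (379,267) and (432,259), with blue decoys at (332,308) and (425,308). In the side view their counterparts are (349,290), which looks tallest, (321,331) medium and (368,362) shortest. The rack is at (195,190), with its lane mouth opening near (266,233). Next I'll measure the jars and enlarge the rack.

```bash
cat > h.py <<'E'
import cv2, numpy as np
from plant import r
P={n:r.camera_params(n) for n in("side","top")}
def plane(n,uv,z):
    p=P[n];R=cv2.Rodrigues(p["rvec"])[0];c=-R.T@p["tvec"].ravel()
    u=cv2.undistortPoints(np.array(uv,float).reshape(-1,1,2),p["K"],p["D"])[:,0]
    d=np.c_[u,np.ones(len(u))]@R
    return c+d*((z-c[2])/d[:,2])[:,None]
def proj(n,X):
    p=P[n];return cv2.projectPoints(np.array(X,float).reshape(-1,3),p["rvec"],p["tvec"],p["K"],p["D"])[0][:,0]
def white(im,lo=150,s=60):
    h=cv2.cvtColor(im,cv2.COLOR_BGR2HSV);return cv2.inRange(h,(0,0,lo),(180,s,255))
def blobs(m,a0,a1):
    n,l,st,c=cv2.connectedComponentsWithStats(m)
    return [(c[i].round(1).tolist(),st[i].tolist()) for i in range(1,n) if a0<st[i][4]<a1]
E
python3 - <<'E'
from h import *
t=cv2.imread("pics/top0.png");s=cv2.imread("pics/side0.png")
bt=blobs(white(t)[:400],150,1500);bs=blobs(white(s),150,900)
print("top",bt);print("side",bs)
T={"tall":(363,209,.078),"med":(379,267,.064),"short":(432,259,.05)}
for k,(u,v,z) in T.items():
    b=min(bt,key=lambda b:np.hypot(b[0][0]-u,b[0][1]-v))
    for zz in(.05,.064,.078):
        X=plane("top",b[0],zz)[0]; print(k,b[0],zz,X.round(4),"side px lid centre",proj("side",X).round(1).tolist())
c=cv2.resize(t[120:270,120:300],None,fx=4,fy=4,interpolation=cv2.INTER_CUBIC)
cv2.imwrite("pics/rack.png",c)
E
```

```text
top [([380.2, 140.1], [359, 113, 50, 39, 344]), ([363.1, 209.5], [353, 199, 21, 22, 364]), ([423.0, 212.1], [412, 199, 31, 25, 335]), ([433.2, 259.1], [423, 249, 21, 21, 352]), ([379.6, 267.8], [369, 257, 22, 22, 366])]
side [([433.0, 3.9], [424, 0, 21, 11, 153]), ([559.4, 35.4], [546, 24, 29, 23, 375]), ([531.0, 51.7], [522, 39, 19, 25, 305]), ([595.3, 57.2], [580, 48, 31, 18, 325]), ([398.6, 67.6], [389, 55, 19, 28, 238]), ([533.0, 126.0], [520, 111, 25, 31, 318]), ([500.5, 149.2], [494, 136, 17, 27, 166]), ([345.4, 233.2], [327, 221, 38, 26, 797]), ([412.1, 266.7], [392, 249, 51, 33, 292]), ([349.4, 277.4], [340, 270, 20, 16, 248]), ([630.7, 300.8], [616, 285, 24, 33, 472]), ([321.1, 321.1], [311, 313, 22, 17, 302]), ([394.3, 335.0], [386, 328, 19, 16, 222]), ([368.6, 354.7], [358, 346, 23, 19, 338])]
tall [363.1, 209.5] 0.05 [ 0.5621 -0.1506  0.05  ] side px lid centre [[351.5, 286.7]]
tall [363.1, 209.5] 0.064 [ 0.5605 -0.1495  0.064 ] side px lid centre [[350.9, 282.0]]
tall [363.1, 209.5] 0.078 [ 0.5589 -0.1483  0.078 ] side px lid centre [[350.3, 277.3]]
med [379.6, 267.8] 0.05 [ 0.4494 -0.1794  0.05  ] side px lid centre [[322.2, 326.0]]
med [379.6, 267.8] 0.064 [ 0.4491 -0.1779  0.064 ] side px lid centre [[321.7, 320.9]]
med [379.6, 267.8] 0.078 [ 0.4489 -0.1765  0.078 ] side px lid centre [[321.2, 315.7]]
short [433.2, 259.1] 0.05 [ 0.4639 -0.2831  0.05  ] side px lid centre [[369.1, 354.2]]
short [433.2, 259.1] 0.064 [ 0.4635 -0.2804  0.064 ] side px lid centre [[368.4, 348.7]]
short [433.2, 259.1] 0.078 [ 0.4631 -0.2777  0.078 ] side px lid centre [[367.6, 343.1]]
```

View pics/rack.png

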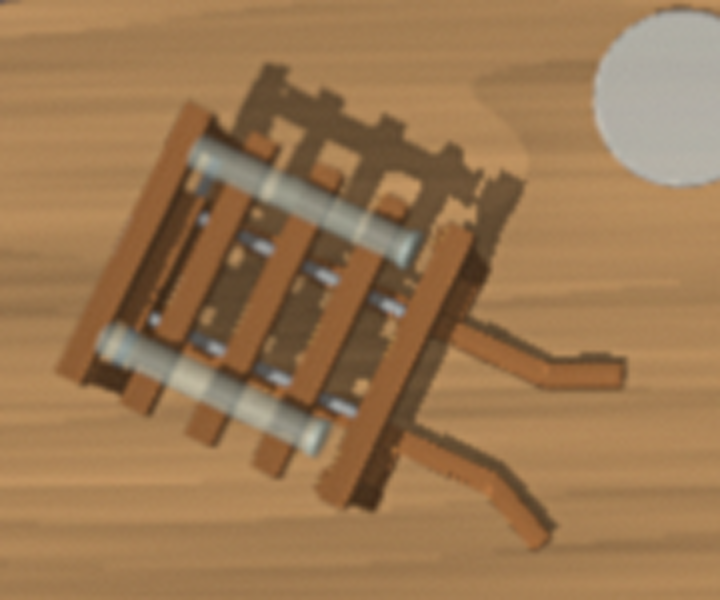

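The lids triangulate to 78, 64 and 50 mm, within 1 px in the side view. So tall is at top px (363,209), medium at (380,268) and short at (433,259). The rack crop shows the entrance plank edge from (472,237) to (345,508), the far plank's outer edge from (188,100) to (58,370), and the rail kinks near (543,388) and (495,463). I'll fit the rack pose from these.

```bash
cat > rackfit.py <<'E'
from h import *
# crop px, rack-frame x,y,z
pts=[((472,237),0,-.07,.112),((345,508),0,.07,.112),((188,100),.149,-.07,.112),((58,370),.149,.07,.112),
((543,388),-.045,-.024,.016),((498,463),-.045,.024,.016),((548,358),-.045,-.036,.016),((483,487),-.045,.036,.016)]
E
python3 - <<'E'
from rackfit import *
W=[];M=[]
for (a,b),x,y,z in pts:
    W.append(plane("top",[((a+.5)/4-.5+120,(b+.5)/4-.5+120)],z)[0,:2]);M.append((x,y))
W=np.array(W);M=np.array(M)
print("far/near widths",np.linalg.norm(W[0]-W[1]),np.linalg.norm(W[2]-W[3]),np.linalg.norm((W[0]+W[1]-W[2]-W[3])/2))
def fit(W,M):
    a=W-W.mean(0);b=M-M.mean(0)
    th=np.arctan2((b[:,0]*a[:,1]-b[:,1]*a[:,0]).sum(),(a*b).sum())
    R=np.array([[np.cos(th),-np.sin(th)],[np.sin(th),np.cos(th)]]);return th,R,W.mean(0)-R@M.mean(0)
for sg in (1,-1):
    th,R,t=fit(W,M*[1,sg]);print(sg,np.degrees(th),t,"res mm\n",((M*[1,sg]@R.T+t-W)*1000).round(1).tolist())
    if sg==1: best=(th,R,t)
sg=1 if np.abs(fit(W,M)[1]@M.T+fit(W,M)[2][:,None]-W.T).max()<.02 else -1
th,R,t=fit(W,M*[1,sg]);print("use",sg)
ed=(W[0]+W[1])/2;print("top edge mid",ed,"kink mid",(W[4]+W[5])/2, (W[6]+W[7])/2,"dir",np.degrees(np.arctan2(*( (W[2]+W[3]-W[0]-W[1])[::-1]))))
for n,p in dict(short=(.4639,-.2831),med=(.4491,-.1779),tall=(.5589,-.1483)).items(): print(n,"in rack",(R.T@(np.array(p)-t)).round(4))
from scipy.spatial.transform import Rotation as Ro
from plant import r
s=r.get_state();Q=Ro.from_euler("xyz",s["eef_rot"],degrees=True).as_matrix();print(Q.round(3))
im=cv2.imread("pics/side0.png")
def rk(x,y,z): q=R@[x,y*1.0]+t;return [*q,z]
for q in [(0,-.07,.112),(0,.07,.112),(.149,-.07,.112),(.149,.07,.112),(-.045,.024,.016),(-.045,-.024,.016),(-.045,.036,.016),(-.045,-.036,.016),(-.082,.040,.016),(-.082,-.040,.016)]:
    u=proj("side",rk(*q))[0];cv2.circle(im,(int(round(u[0]*4)),int(round(u[1]*4))),4,(0,255,0),-1,shift=2) if 0 else im.__setitem__((int(round(u[1])),int(round(u[0]))),(0,255,0))
cv2.imwrite("pics/siderack.png",cv2.resize(im[150:280,190:310],None,fx=5,fy=5,interpolation=cv2.INTER_NEAREST)[:600])
E
```

```text
far/near widths 0.1367186645935454 0.1382786607826991 0.14800355362498124
1 64.23555604092427 [0.5562013  0.11251526] res mm
 [[3.4, -1.2], [0.8, 1.0], [1.2, 1.1], [-0.1, 2.5], [2.7, 1.3], [-3.8, -0.5], [-1.4, -1.3], [-2.8, -2.8]]
-1 64.53400612115406 [0.55627058 0.11248204] res mm
 [[-122.7, 59.3], [127.1, -59.6], [-125.7, 61.9], [125.5, -57.8], [-40.3, 21.9], [39.8, -21.4], [-66.1, 29.6], [62.4, -34.0]]
use 1
top edge mid [0.55408343 0.11261427] kink mid [0.53718957 0.07160399] [0.53876868 0.07405321] dir 63.37582848249789
short in rack [-0.3964 -0.0888]
med in rack [-0.3081 -0.0298]
tall in rack [-0.2337 -0.1158]
[[-0.    -0.369 -0.929]
 [-0.001 -0.929  0.369]
 [-1.     0.001 -0.   ]]
```

View pics/siderack.png

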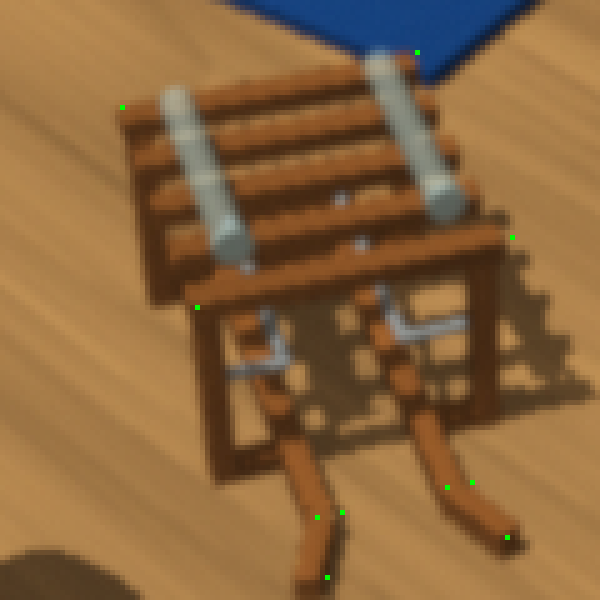

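Rack fit: origin about (0.555, 0.113), lane direction about 64.3°. Residuals are up to 4 mm, and the side-view dots sit about 1–2 px to the −y side, so I averaged that in. The flare takes up the rest. Plan for each jar: grasp with the tool vertical, set it down in the mouth at x≈−0.062, then tilt the shut fingers 45° and push. I'm moving to the short jar now.

Call:
carry_out --pt "40 -30 0 0 0 -0.148 75" --pt "80 -60 0 0 0 -0.296 75" --pt "120 -90 0 0 0 -0.444 75" --pt "160 -120 0 0 0 -0.592 75" --pt "200 -150 0 0 0 -0.74 75"

```text
time_s: 0.6
tcp_pos: [0.4501, 0.4759, 0.2263]
eef_rot: [116.9, 90.0, -127.5]
contact_force: [0.6, 1.1, 0.2]
gripper_width: 0.0658
```

Call:
carry_out --pt "0 -50 0 0 0 -0.148 75" --pt "0 -100 0 0 0 -0.296 75" --pt "0 -150 0 0 0 -0.444 75" --pt "0 -200 0 0 0 -0.592 75" --pt "0 -250 0 0 0 -0.74 75"

```text
time_s: 1.1
tcp_pos: [0.4485, 0.2252, 0.2263]
eef_rot: [149.5, 90.0, -137.3]
contact_force: [1.3, -0.0, -0.3]
gripper_width: 0.0658
```

Call:
carry_out --pt "0 -50 0 0 0 -0.08 75" --pt "0 -100 0 0 0 -0.161 75" --pt "0 -150 0 0 0 -0.161 75" --pt "0 -200 0 0 0 -0.161 75" --pt "0 -250 0 0 0 -0.161 75"

```text
time_s: 1.6
tcp_pos: [0.4483, -0.0245, 0.2267]
eef_rot: [-33.4, 90.0, 31.0]
contact_force: [1.8, 1.1, -1.5]
gripper_width: 0.0656
```

Call:
carry_out --pt "3 -50 0 0 0 0 75" --pt "6 -100 0 0 0 0 75" --pt "9 -150 0 0 0 0 75" --pt "12 -200 0 0 0 0 75" --pt "15 -249 -10 0 0 0 75"

```text
time_s: 2.1
tcp_pos: [0.4643, -0.2736, 0.2177]
eef_rot: [-82.1, 89.9, -17.8]
contact_force: [0.8, 1.0, -0.0]
gripper_width: 0.0654
```

Call:
carry_out --pt "0 -9 -40 0 0 0 75" --pt "0 -9 -80 0 0 0 75" --pt "0 -9 -110 0 0 0 75" --pt "0 -9 -110 0 0 0 75"

```text
time_s: 2.5
tcp_pos: [0.4606, -0.2795, 0.1024]
eef_rot: [98.5, 89.5, 162.7]
contact_force: [-1.2, 0.0, 0.4]
gripper_width: 0.0658
```

```bash
cat > st.py <<'E'
from h import *
from scipy.spatial.transform import Rotation as Ro
s=r.get_state();Q=Ro.from_euler("xyz",s["eef_rot"],degrees=True).as_matrix()
th=np.radians(64.3);R=np.array([[np.cos(th),-np.sin(th)],[np.sin(th),np.cos(th)]])
print("t",s["time_s"],"tcp",s["tcp_pos"].round(4),"rack",(R.T@(s["tcp_pos"][:2]-[.555,.113])).round(4),"w",s["gripper_width"],"F",s["contact_force"].round(1))
print(Q.round(3).tolist(),"tool y angle",np.degrees(np.arctan2(Q[1,1],Q[0,1])),"j",s["joints"].round(1))
E
python3 st.py
python3 - <<'E'
from h import *
im=r.capture("side");cv2.imwrite("pics/s1.png",cv2.resize(im[200:440,220:480],None,fx=2.3,fy=2.3))
E
```

```text
t 2.5 tcp [ 0.4606 -0.2795  0.1024] rack [-0.3946 -0.0852] w 0.06579262141560538 F [-1.2  0.   0.4]
[[-0.008, -0.901, 0.435], [0.003, 0.435, 0.901], [-1.0, 0.008, -0.001]] tool y angle 154.24356665172408 j [-10.4  14.8 -25.5  -0.1 -50.2 -15.3]
```

View pics/s1.png

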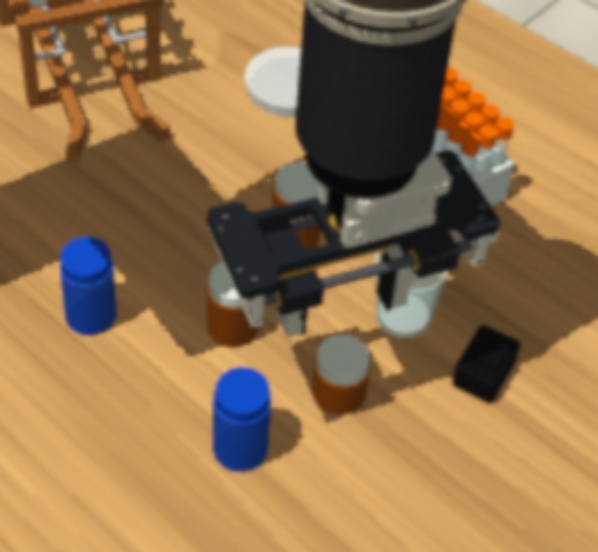

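The side crop shows the open fingers straddling the space above the short jar at (340,375), with the beaker and adaptor clear. I'm descending and gripping.

Call:
carry_out --pt "0 -2 -25 0 0 0 75" --pt "0 -2 -50 0 0 0 75" --pt "0 -2 -70 0 0 0 75" --pt "0 -2 -84 0 0 0 75" --pt "0 -2 -84 0 0 0 75" --squeeze 12

```text
time_s: 3.05
tcp_pos: [0.4644, -0.282, 0.023]
eef_rot: [122.9, 90.0, -172.8]
contact_force: [0.5, -0.8, 0.3]
gripper_width: 0.0655
```

Call:
carry_out --pt "0 0 0 0 0 0 30" --pt "0 0 0 0 0 0 30" --pt "0 0 0 0 0 0 30" --pt "0 0 0 0 0 0 30" --squeeze 12

```text
time_s: 3.45
tcp_pos: [0.4647, -0.2823, 0.0238]
eef_rot: [-79.5, 89.9, -15.2]
contact_force: [0.4, 1.4, 6.4]
gripper_width: 0.0434
```

Gripped at 43.4 mm. I'll lift it clear of the other jars and carry it to the mouth.

Call:
carry_out --pt "0 0 40 0 0 0 30" --pt "0 0 85 0 0 0 30" --pt "3 17 105 0 0 0 30" --pt "10 55 105 0 0 0 30" --pt "18 100 105 0 0 0 30"

```text
time_s: 3.95
tcp_pos: [0.4823, -0.1819, 0.1288]
eef_rot: [-62.0, 89.9, 2.2]
contact_force: [1.0, -0.0, -1.9]
gripper_width: 0.0433
```

Call:
carry_out --pt "9 48 0 0 0 0 30" --pt "18 96 0 0 0 0 30" --pt "27 144 0 0 0 0 30" --pt "36 192 0 0 0 0 30" --pt "44 232 0 0 0 0 30"

```text
time_s: 4.45
tcp_pos: [0.526, 0.0523, 0.1281]
eef_rot: [-32.7, 90.0, 31.7]
contact_force: [0.8, 0.8, -1.2]
gripper_width: 0.0433
```

Call:
carry_out --pt "2 8 -25 0 0 0 30" --pt "2 8 -55 0 0 0 30" --pt "2 8 -80 0 0 0 30" --pt "2 8 -92 0 0 0 30" --pt "2 8 -92 0 0 0 30"

```text
time_s: 4.95
tcp_pos: [0.5269, 0.0573, 0.0343]
eef_rot: [140.5, 89.8, -155.2]
contact_force: [-0.0, -0.8, -0.1]
gripper_width: 0.0432
```

```bash
python3 st.py
python3 - <<'E'
from h import *
a=r.capture("side");b=r.capture("top");cv2.imwrite("pics/s2.png",np.hstack([cv2.resize(a[140:290,190:340],(400,400)),cv2.resize(b[130:280,180:330],(400,400))]))
E
```

```text
t 4.95 tcp [0.5269 0.0573 0.0343] rack [-0.0624  0.0012] w 0.04324523089659877 F [-0.  -0.8 -0.1]
[[-0.003, -0.901, 0.433], [-0.001, 0.433, 0.901], [-1.0, 0.002, -0.003]] tool y angle 154.31472556371858 j [ 27.4  19.1 -30.8  -0.  -40.2 -53.1]
```

View pics/s2.png

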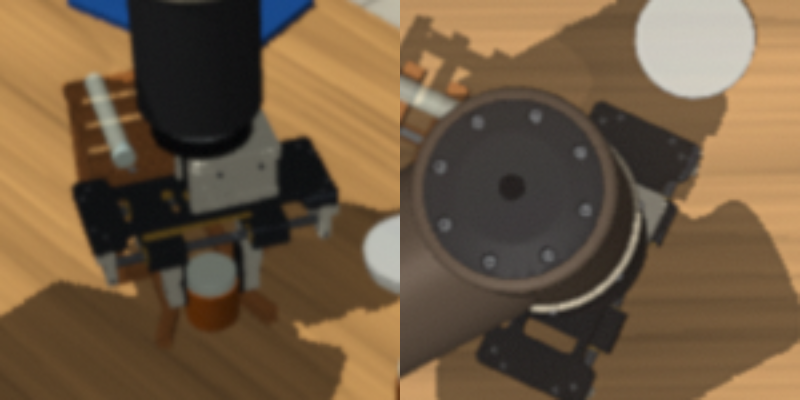

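The jar hangs centred between the flared rails: side crop (213,290), rail ends at (165,340) and (270,310). Petri is clear. I'll lower it, slide it to x≈−0.050, release, rise, back off and tilt.

Call:
carry_out --pt "0 0 -8 0 0 0 30" --pt "0 0 -12 0 0 0 30" --pt "3 6 -12 0 0 0 30" --pt "5 11 -12 0 0 0 30" --pt "5 11 -13 0 0 0 30"

```text
time_s: 5.55
tcp_pos: [0.5341, 0.0699, 0.0234]
eef_rot: [-45.1, 89.9, 19.3]
contact_force: [-4.6, 4.1, 16.8]
gripper_width: 0.0433
```

Call:
carry_out --pt "0 0 0 0 0 0 65" --pt "0 0 0 0 0 0 65" --pt "0 0 0 0 0 0 65" --pt "0 0 30 0 0 0 65" --pt "0 0 70 0 0 0 65"

```text
time_s: 6.05
tcp_pos: [0.5313, 0.068, 0.0915]
eef_rot: [140.4, 89.7, -155.3]
contact_force: [1.5, 0.4, -0.1]
gripper_width: 0.0568
```

Call:
carry_out --pt "0 0 30 0.118 -0.057 0 0" --pt "-5 -10 30 0.236 -0.114 0 0" --pt "-10 -20 30 0.354 -0.17 0 0" --pt "-15 -30 30 0.472 -0.227 0 0" --pt "-20 -40 30 0.59 -0.284 0 0"

```text
time_s: 6.55
tcp_pos: [0.5128, 0.0314, 0.1225]
eef_rot: [0.3, 55.0, 64.7]
contact_force: [-1.2, -1.8, -0.5]
gripper_width: 0.0226
```

Call:
carry_out --pt "0 0 0 0.118 -0.057 0 0" --pt "0 0 0 0.118 -0.057 0 0" --pt "0 0 0 0.118 -0.057 0 0"

```text
time_s: 6.85
tcp_pos: [0.5119, 0.0287, 0.12]
eef_rot: [0.8, 47.9, 64.8]
contact_force: [-0.5, -0.0, 0.4]
gripper_width: 0.0019
```

```bash
python3 st.py
python3 - <<'E'
from h import *
a=r.capture("side");b=r.capture("top");cv2.imwrite("pics/s3.png",np.hstack([cv2.resize(a[140:290,190:340],(400,400)),cv2.resize(b[130:280,180:330],(400,400))]))
E
```

```text
t 6.85 tcp [0.5119 0.0287 0.12  ] rack [-0.0947  0.0022] w 0.0018590675945111582 F [-0.5 -0.   0.4]
[[0.286, -0.9, 0.329], [0.606, 0.436, 0.665], [-0.742, 0.009, 0.67]] tool y angle 154.1761796159932 j [-11.   13.  -21.2 -51.3 -56.4  15. ]
```

View pics/s3.png

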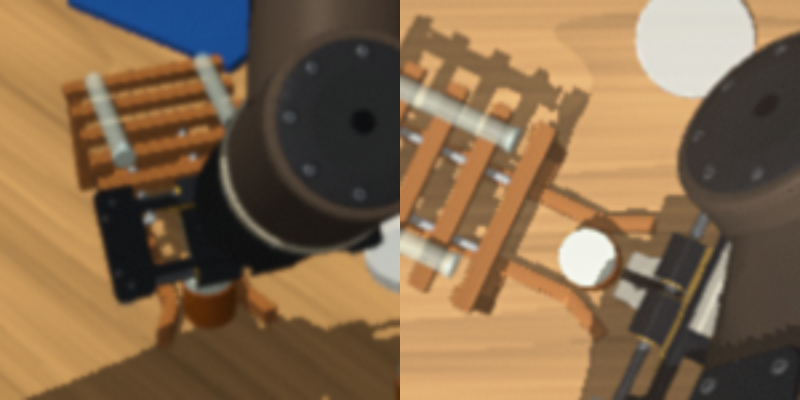

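Top crop: the short jar stands upright in the flare at (587,258), with the shut, tilted fingers just behind it. I'll descend and push.

Call:
carry_out --pt "0 0 -35 0 0 0 0" --pt "0 0 -70 0 0 0 0" --pt "0 0 -90 0 0 0 0" --pt "0 0 -96 0 0 0 0" --pt "0 0 -96 0 0 0 0"

```text
time_s: 7.45
tcp_pos: [0.5117, 0.0326, 0.0245]
eef_rot: [0.7, 47.8, 65.2]
contact_force: [-0.1, -0.1, 0.3]
gripper_width: 0.0006
```

Call:
carry_out --pt "2 4 0 0 0 0 0" --pt "5 10 0 0 0 0 0" --pt "9 18 0 0 0 0 0" --pt "13 27 0 0 0 0 0" --pt "17 36 0 0 0 0 0"

```text
time_s: 7.95
tcp_pos: [0.5296, 0.0678, 0.0253]
eef_rot: [0.5, 47.8, 64.9]
contact_force: [-0.7, 0.1, 0.7]
gripper_width: 0.0004
```

```bash
python3 st.py
```

```text
t 7.95 tcp [0.5296 0.0678 0.0253] rack [-0.0517  0.0033] w 0.00036079640603322834 F [-0.7  0.1  0.7]
[[0.286, -0.902, 0.323], [0.608, 0.431, 0.667], [-0.741, 0.006, 0.672]] tool y angle 154.47415647560604 j [ -8.6  23.  -22.6 -59.5 -48.4  26. ]
```

Call:
carry_out --pt "5 9 0 0 0 0 0" --pt "10 18 0 0 0 0 0" --pt "15 27 0 0 0 0 0" --pt "19 36 0 0 0 0 0" --pt "22 42 0 0 0 0 0"

```text
time_s: 8.45
tcp_pos: [0.5513, 0.11, 0.0247]
eef_rot: [0.6, 47.8, 64.9]
contact_force: [-1.3, -0.6, 1.3]
gripper_width: 0.0003
```

```bash
python3 st.py
python3 - <<'E'
from h import *
a=r.capture("side");b=r.capture("top");cv2.imwrite("pics/s4.png",np.hstack([cv2.resize(a[140:290,190:340],(400,400)),cv2.resize(b[130:280,130:280],(400,400))]))
E
```

```text
t 8.45 tcp [0.5513 0.11   0.0247] rack [-0.0043  0.002 ] w 0.00030311057898533265 F [-1.3 -0.6  1.3]
[[0.285, -0.903, 0.323], [0.609, 0.431, 0.666], [-0.741, 0.007, 0.672]] tool y angle 154.4937248456733 j [ -3.4  23.5 -21.4 -60.8 -45.7  22.5]
```

View pics/s4.png

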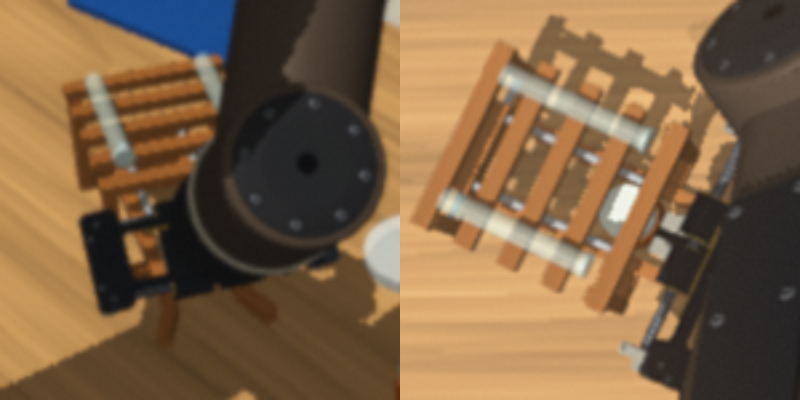

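The short jar's lid shows through the slats at top crop (625,205), inside the edge; the tool stopped at rack x≈−0.004 with its front corner about +3 mm. Now I'll retreat, untilt and go to the medium jar.

Call:
carry_out --pt "-10 -30 0 0 0 0 0" --pt "-20 -60 40 -0.118 0.057 0 0" --pt "-30 -85 80 -0.236 0.114 0 0" --pt "-40 -110 110 -0.354 0.17 0 30" --pt "-55 -150 110 -0.472 0.227 0 75"

```text
time_s: 9.05
tcp_pos: [0.502, -0.0275, 0.1314]
eef_rot: [1.1, 74.8, 65.4]
contact_force: [-1.3, -0.7, -0.1]
gripper_width: 0.0112
```

Call:
carry_out --pt "-14 -40 0 -0.118 0.057 0 75" --pt "-28 -80 0 -0.236 0.114 0 75" --pt "-42 -120 0 -0.236 0.114 0 75" --pt "-48 -134 0 -0.236 0.114 0 75" --pt "-48 -134 0 -0.236 0.114 0 75"

```text
time_s: 9.55
tcp_pos: [0.4514, -0.1618, 0.1282]
eef_rot: [64.3, 89.3, 128.3]
contact_force: [0.3, -0.4, -0.1]
gripper_width: 0.0509
```

```bash
python3 st.py
python3 - <<'E'
from h import *
b=r.capture("top");m=cv2.inRange(b,(140,140,140),(255,255,255))
cv2.imwrite("pics/t5.png",b)
print([x for x in blobs(white(b,150,60)[:320],30,1500)])
E
```

```text
t 9.55 tcp [ 0.4514 -0.1618  0.1282] rack [-0.2925 -0.0258] w 0.05088174132914576 F [ 0.3 -0.4 -0.1]
[[-0.008, -0.899, 0.437], [0.01, 0.437, 0.899], [-1.0, 0.011, 0.005]] tool y angle 154.07330628044897 j [  3.4   7.7 -30.5  -0.7 -52.2 -28.8]
[([75.6, 57.6], [31, 47, 92, 23, 151]), ([366.6, 134.4], [358, 113, 24, 31, 210]), ([195.3, 170.2], [167, 156, 56, 30, 380]), ([425.4, 204.0], [412, 193, 31, 24, 220]), ([213.0, 205.7], [207, 199, 13, 15, 108]), ([358.7, 209.1], [352, 199, 14, 21, 207]), ([171.1, 216.3], [144, 202, 57, 28, 376]), ([292.8, 271.7], [288, 237, 11, 69, 503])]
```

Call:
carry_out --pt "0 0 0 0 0 0 75" --pt "0 0 0 0 0 0 75"

```text
time_s: 9.8
tcp_pos: [0.453, -0.1602, 0.1284]
eef_rot: [60.1, 89.3, 124.3]
contact_force: [0.1, 0.2, -0.3]
gripper_width: 0.0649
```

```bash
python3 st.py
```

```text
t 9.8 tcp [ 0.453  -0.1602  0.1284] rack [-0.2904 -0.0265] w 0.06487933957802071 F [ 0.1  0.2 -0.3]
[[-0.006, -0.9, 0.435], [0.01, 0.435, 0.9], [-1.0, 0.01, 0.006]] tool y angle 154.20865571182657 j [  3.6   7.8 -30.4  -0.7 -52.2 -28.9]
```

Call:
carry_out --pt "-4 -18 0 0 0 0 75" --pt "-4 -18 -35 0 0 0 75" --pt "-4 -18 -70 0 0 0 75" --pt "-4 -18 -95 0 0 0 75" --pt "-4 -18 -104 0 0 0 75"

```text
time_s: 10.3
tcp_pos: [0.4473, -0.1781, 0.0222]
eef_rot: [73.5, 89.2, 137.7]
contact_force: [0.2, 0.3, 0.5]
gripper_width: 0.0654
```

Call:
carry_out --pt "0 0 0 0 0 0 75" --pt "0 0 0 0 0 0 30" --pt "0 0 0 0 0 0 30" --pt "0 0 0 0 0 0 30" --pt "0 0 0 0 0 0 30"

```text
time_s: 10.8
tcp_pos: [0.4493, -0.1785, 0.0254]
eef_rot: [52.8, 89.4, 117.0]
contact_force: [-0.5, 1.7, 5.9]
gripper_width: 0.0437
```

```bash
python3 st.py
```

```text
t 10.8 tcp [ 0.4493 -0.1785  0.0254] rack [-0.3085 -0.0312] w 0.04374887077311535 F [-0.5  1.7  5.9]
[[-0.005, -0.9, 0.435], [0.009, 0.435, 0.9], [-1.0, 0.008, 0.006]] tool y angle 154.20361730128627 j [  1.2  16.5 -36.5  -0.9 -37.2 -26.3]
```

Medium jar is gripped. I'll lift it 50 mm, carry it to the mouth and lower it.

Call:
carry_out --pt "0 0 25 0 0 0 30" --pt "4 12 50 0 0 0 30" --pt "18 53 50 0 0 0 30" --pt "33 98 50 0 0 0 30" --pt "48 143 50 0 0 0 30"

```text
time_s: 11.3
tcp_pos: [0.4969, -0.0342, 0.0751]
eef_rot: [54.7, 89.3, 118.8]
contact_force: [0.1, -0.9, -1.8]
gripper_width: 0.0437
```

Call:
carry_out --pt "15 45 0 0 0 0 30" --pt "26 78 0 0 0 0 30" --pt "31 93 0 0 0 0 30" --pt "31 93 -20 0 0 0 30" --pt "31 93 -30 0 0 0 30"

```text
time_s: 11.8
tcp_pos: [0.5267, 0.0575, 0.0433]
eef_rot: [67.6, 89.3, 131.8]
contact_force: [-0.0, -0.1, -2.3]
gripper_width: 0.0439
```

Call:
carry_out --pt "0 0 0 0 0 0 30"

```text
time_s: 11.9
tcp_pos: [0.526, 0.0564, 0.0429]
eef_rot: [77.6, 89.3, 141.7]
contact_force: [0.1, 0.1, -2.3]
gripper_width: 0.0439
```

```bash
python3 st.py
```

```text
t 11.9 tcp [0.526  0.0564 0.0429] rack [-0.0636  0.0016] w 0.0439089709422268 F [ 0.1  0.1 -2.3]
[[-0.01, -0.9, 0.436], [0.008, 0.436, 0.9], [-1.0, 0.013, 0.003]] tool y angle 154.14357690453483 j [ 26.9  18.5 -29.8  -1.  -42.  -52. ]
```

Call:
carry_out --pt "0 0 -9 0 0 0 30" --pt "0 0 -17 0 0 0 30" --pt "3 6 -17 0 0 0 30" --pt "6 12 -17 0 0 0 30" --pt "6 12 -18 0 0 0 30"

```text
time_s: 12.4
tcp_pos: [0.535, 0.0705, 0.0269]
eef_rot: [52.5, 89.4, 116.8]
contact_force: [-0.3, -0.1, -1.6]
gripper_width: 0.0438
```

Call:
carry_out --pt "0 0 0 0 0 0 65" --pt "0 0 0 0 0 0 65" --pt "0 0 0 0 0 0 65" --pt "0 0 30 0 0 0 65" --pt "0 0 75 0 0 0 65"

```text
time_s: 12.9
tcp_pos: [0.5318, 0.0686, 0.1001]
eef_rot: [84.9, 89.2, 149.0]
contact_force: [1.2, 0.6, 0.1]
gripper_width: 0.0568
```

Call:
carry_out --pt "0 0 30 0.118 -0.057 0 0" --pt "-5 -10 30 0.236 -0.114 0 0" --pt "-10 -20 30 0.354 -0.17 0 0" --pt "-15 -30 30 0.472 -0.227 0 0" --pt "-20 -40 30 0.59 -0.284 0 0"

```text
time_s: 13.4
tcp_pos: [0.5138, 0.0316, 0.1319]
eef_rot: [1.0, 53.9, 65.5]
contact_force: [-1.6, -0.6, -1.3]
gripper_width: 0.0221
```

Call:
carry_out --pt "0 0 0 0.118 -0.057 0 0" --pt "0 0 0 0.118 -0.057 0 0" --pt "0 0 0 0.118 -0.057 0 0"

```text
time_s: 13.7
tcp_pos: [0.5129, 0.0291, 0.1292]
eef_rot: [1.4, 46.9, 65.5]
contact_force: [0.4, -0.3, 0.1]
gripper_width: 0.0016
```

```bash
python3 st.py
python3 - <<'E'
from h import *
b=r.capture("top");cv2.imwrite("pics/t6.png",b)
m=white(b[:320],150,60)
th=np.radians(64.3);R=np.array([[np.cos(th),-np.sin(th)],[np.sin(th),np.cos(th)]])
for x in blobs(m,60,1500):
    if 190<x[0][0]<290: print(x,(R.T@(plane("top",x[0],.064)[0,:2]-[.555,.113])).round(4))
E
```

```text
t 13.7 tcp [0.5129 0.0291 0.1292] rack [-0.0939  0.0015] w 0.0016325767013289723 F [ 0.4 -0.3  0.1]
[[0.284, -0.902, 0.325], [0.622, 0.431, 0.654], [-0.73, 0.016, 0.683]] tool y angle 154.4636511046718 j [-11.8  12.9 -20.4 -51.7 -58.2  15. ]
([195.5, 170.1], [167, 155, 57, 32, 420]) [ 0.0896 -0.054 ]
([213.0, 205.6], [207, 195, 14, 24, 147]) [ 0.0291 -0.0062]
([248.1, 225.0], [238, 214, 22, 22, 377]) [-0.0477 -0.0006]
([271.7, 227.7], [266, 224, 13, 9, 75]) [-0.0907 -0.0147]
([266.1, 239.2], [261, 235, 12, 10, 72]) [-0.0903  0.0096]
```

Medium jar stands at rack (−0.048, −0.001), with the fingers behind it. I'll descend and push.

Call:
carry_out --pt "0 0 -35 0 0 0 0" --pt "0 0 -70 0 0 0 0" --pt "0 0 -95 0 0 0 0" --pt "0 0 -103 0 0 0 0" --pt "0 0 -103 0 0 0 0"

```text
time_s: 14.25
tcp_pos: [0.5125, 0.0329, 0.0262]
eef_rot: [1.4, 46.8, 65.9]
contact_force: [0.1, -0.1, 0.8]
gripper_width: 0.0003
```

Call:
carry_out --pt "2 4 0 0 0 0 0" --pt "5 9 0 0 0 0 0" --pt "9 17 0 0 0 0 0" --pt "13 25 0 0 0 0 0" --pt "17 34 0 0 0 0 0"

```text
time_s: 14.75
tcp_pos: [0.5306, 0.066, 0.0274]
eef_rot: [1.1, 46.8, 65.6]
contact_force: [-0.7, -1.8, 1.4]
gripper_width: 0.0008
```

```bash
python3 st.py
```

```text
t 14.75 tcp [0.5306 0.066  0.0274] rack [-0.053   0.0016] w 0.000838034904819443 F [-0.7 -1.8  1.4]
[[0.283, -0.904, 0.319], [0.624, 0.427, 0.655], [-0.729, 0.013, 0.685]] tool y angle 154.74631199954246 j [ -9.7  23.6 -22.1 -59.9 -50.   26.9]
```

Call:
carry_out --pt "5 9 0 0 0 0 0" --pt "9 18 0 0 0 0 0" --pt "13 27 0 0 0 0 0" --pt "18 36 0 0 0 0 0" --pt "22 44 0 0 0 0 0"

```text
time_s: 15.25
tcp_pos: [0.5523, 0.1102, 0.0267]
eef_rot: [1.2, 46.8, 65.7]
contact_force: [-1.6, -2.5, 3.2]
gripper_width: 0.0005
```

Call:
carry_out --pt "0 0 0 0 0 0 0" --pt "0 0 0 0 0 0 0"

```text
time_s: 15.45
tcp_pos: [0.5518, 0.1099, 0.0266]
eef_rot: [1.3, 46.8, 65.7]
contact_force: [0.2, -0.8, -0.2]
gripper_width: 0.0005
```

```bash
python3 st.py
python3 - <<'E'
from h import *
a=r.capture("side");b=r.capture("top");cv2.imwrite("pics/s7.png",np.hstack([cv2.resize(a[140:290,190:340],(400,400)),cv2.resize(b[130:280,130:280],(400,400))]))
E
```

```text
t 15.45 tcp [0.5518 0.1099 0.0266] rack [-0.0042  0.0016] w 0.0004893929527119773 F [ 0.2 -0.8 -0.2]
[[0.282, -0.905, 0.32], [0.624, 0.426, 0.655], [-0.729, 0.015, 0.685]] tool y angle 154.78437590487383 j [ -4.4  23.9 -21.  -61.4 -47.2  23.5]
```

View pics/s7.png

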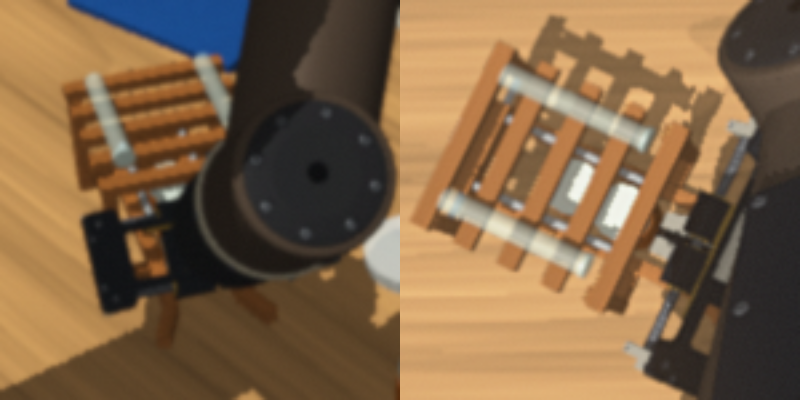

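Both lids show through the slats in a row, at crop (578,185) and (620,205). Next is the tall jar.

Call:
carry_out --pt "-10 -27 0 0 0 0 0" --pt "-18 -60 40 -0.118 0.057 0 0" --pt "-18 -90 80 -0.236 0.114 0 0" --pt "-14 -125 115 -0.354 0.17 0 30" --pt "-8 -160 115 -0.472 0.227 0 75"

```text
time_s: 16.05
tcp_pos: [0.5417, -0.0356, 0.1372]
eef_rot: [2.9, 74.7, 67.1]
contact_force: [-0.1, -1.5, -2.1]
gripper_width: 0.0115
```

Call:
carry_out --pt "4 -35 0 -0.118 0.057 0 75" --pt "9 -70 0 -0.236 0.114 0 75" --pt "15 -98 0 -0.236 0.114 0 75" --pt "15 -98 0 -0.236 0.114 0 75" --pt "15 -98 0 -0.236 0.114 0 75"

```text
time_s: 16.55
tcp_pos: [0.5557, -0.1328, 0.1332]
eef_rot: [66.9, 88.8, 130.9]
contact_force: [-0.7, -0.4, -0.8]
gripper_width: 0.051
```

Call:
carry_out --pt "0 0 0 0 0 0 75" --pt "0 0 0 0 0 0 75"

```text
time_s: 16.75
tcp_pos: [0.556, -0.1321, 0.1339]
eef_rot: [64.5, 88.9, 128.6]
contact_force: [-0.7, -0.4, 0.4]
gripper_width: 0.0638
```

```bash
python3 st.py
```

```text
t 16.75 tcp [ 0.556  -0.1321  0.1339] rack [-0.2204 -0.1072] w 0.06379891154545596 F [-0.7 -0.4  0.4]
[[-0.012, -0.899, 0.437], [0.015, 0.437, 0.899], [-1.0, 0.018, 0.008]] tool y angle 154.0730045582629 j [  5.6  15.9 -18.6  -1.1 -56.1 -30.9]
```

Call:
carry_out --pt "3 -16 0 -0.015 -0.012 0 75" --pt "3 -16 0 -0.015 -0.012 0 75" --pt "3 -16 -35 -0.015 -0.012 0 75" --pt "3 -16 -70 -0.015 -0.012 0 75" --pt "3 -16 -88 -0.015 -0.012 0 75"

```text
time_s: 17.25
tcp_pos: [0.5575, -0.1484, 0.0433]
eef_rot: [111.8, 89.8, 175.9]
contact_force: [-0.4, 0.8, 0.2]
gripper_width: 0.0662
```

Call:
carry_out --pt "0 0 0 0 0 0 75" --pt "0 0 0 0 0 0 30" --pt "0 0 0 0 0 0 30" --pt "0 0 0 0 0 0 30" --pt "0 0 0 0 0 0 30"

```text
time_s: 17.75
tcp_pos: [0.5598, -0.1483, 0.0469]
eef_rot: [-62.4, 89.9, 1.7]
contact_force: [-1.3, 0.3, 4.2]
gripper_width: 0.0436
```

```bash
python3 st.py
```

```text
t 17.75 tcp [ 0.5598 -0.1483  0.0469] rack [-0.2333 -0.1177] w 0.04359266893653227 F [-1.3  0.3  4.2]
[[0.001, -0.899, 0.437], [0.0, 0.437, 0.899], [-1.0, -0.001, 0.001]] tool y angle 154.08513581602048 j [  4.5  21.8 -24.1   0.  -44.1 -30.4]
```

Tall jar is gripped; carrying it to the mouth.

Call:
carry_out --pt "0 0 25 0 0 0 30" --pt "-2 12 50 0 0 0 30" --pt "-8 53 50 0 0 0 30" --pt "-15 98 50 0 0 0 30" --pt "-22 143 50 0 0 0 30"

```text
time_s: 18.25
tcp_pos: [0.5368, -0.0041, 0.0963]
eef_rot: [-16.0, 90.0, 48.0]
contact_force: [0.8, 0.1, -2.2]
gripper_width: 0.0435
```

Call:
carry_out --pt "-5 34 0 0 0 0 30" --pt "-9 55 0 0 0 0 30" --pt "-10 62 0 0 0 0 30" --pt "-10 62 -20 0 0 0 30" --pt "-10 62 -30 0 0 0 30"

```text
time_s: 18.75
tcp_pos: [0.5266, 0.0565, 0.0649]
eef_rot: [115.2, 89.9, 179.3]
contact_force: [-0.9, -1.2, -1.9]
gripper_width: 0.0436
```

Call:
carry_out --pt "0 0 0 0 0 0 30"

```text
time_s: 18.85
tcp_pos: [0.526, 0.0557, 0.0643]
eef_rot: [135.6, 89.8, -160.3]
contact_force: [-0.9, -0.4, -1.9]
gripper_width: 0.0433
```

```bash
python3 st.py
```

```text
t 18.85 tcp [0.526  0.0557 0.0643] rack [-0.0642  0.0013] w 0.04332401356706059 F [-0.9 -0.4 -1.9]
[[-0.004, -0.899, 0.438], [-0.001, 0.438, 0.899], [-1.0, 0.003, -0.003]] tool y angle 154.0271626640381 j [ 27.3  16.6 -29.3  -0.  -44.3 -53.2]
```

Call:
carry_out --pt "0 0 -9 0 0 0 30" --pt "0 0 -17 0 0 0 30" --pt "3 6 -17 0 0 0 30" --pt "6 12 -17 0 0 0 30" --pt "6 12 -18 0 0 0 30"

```text
time_s: 19.35
tcp_pos: [0.534, 0.0694, 0.0487]
eef_rot: [-143.5, 90.0, -79.3]
contact_force: [-5.5, -0.9, 15.0]
gripper_width: 0.0438
```

Call:
carry_out --pt "0 0 0 0 0 0 65" --pt "0 0 0 0 0 0 65" --pt "0 0 0 0 0 0 65" --pt "0 0 30 0 0 0 65" --pt "0 0 75 0 0 0 65"

```text
time_s: 19.85
tcp_pos: [0.5315, 0.068, 0.1212]
eef_rot: [137.8, 89.6, -158.2]
contact_force: [1.5, 0.4, -0.2]
gripper_width: 0.0572
```

Call:
carry_out --pt "0 0 20 0.118 -0.057 0 0" --pt "-5 -10 20 0.236 -0.114 0 0" --pt "-10 -20 20 0.354 -0.17 0 0" --pt "-15 -30 20 0.472 -0.227 0 0" --pt "-20 -40 20 0.59 -0.284 0 0"

```text
time_s: 20.35
tcp_pos: [0.5135, 0.0309, 0.1431]
eef_rot: [0.4, 54.1, 64.6]
contact_force: [-1.5, -0.7, -1.9]
gripper_width: 0.0227
```

Call:
carry_out --pt "0 0 0 0.118 -0.057 0 0" --pt "0 0 0 0.118 -0.057 0 0" --pt "0 0 0 0.118 -0.057 0 0"

```text
time_s: 20.65
tcp_pos: [0.5126, 0.0283, 0.1404]
eef_rot: [0.9, 47.1, 64.7]
contact_force: [-0.5, -0.7, -0.2]
gripper_width: 0.0015
```

```bash
python3 st.py
python3 - <<'E'
from h import *
b=r.capture("top");cv2.imwrite("pics/t8.png",b)
m=white(b[:320],150,60)
th=np.radians(64.3);R=np.array([[np.cos(th),-np.sin(th)],[np.sin(th),np.cos(th)]])
for x in blobs(m,60,1500):
    if 190<x[0][0]<290: print(x,(R.T@(plane("top",x[0],.078)[0,:2]-[.555,.113])).round(4))
E
```

```text
t 20.65 tcp [0.5126 0.0283 0.1404] rack [-0.0947  0.0015] w 0.0014856075056916725 F [-0.5 -0.7 -0.2]
[[0.292, -0.899, 0.328], [0.616, 0.438, 0.655], [-0.732, 0.011, 0.681]] tool y angle 154.00028921488732 j [-11.4  11.5 -20.4 -51.  -58.3  13.4]
([195.5, 170.1], [167, 155, 57, 32, 421]) [ 0.086  -0.0529]
([196.4, 198.4], [188, 187, 17, 22, 123]) [ 0.0609 -0.0048]
([211.5, 207.5], [205, 199, 14, 21, 154]) [ 0.0273 -0.0012]
([258.1, 229.6], [244, 218, 34, 27, 514]) [-0.0704 -0.0001]
```

The tall jar's lid blob has merged with the fingers, so I'm looking before I descend.

Run:
```python
from h import *
a=r.capture("side");b=cv2.imread("pics/t8.png");cv2.imwrite("pics/s8.png",np.hstack([cv2.resize(a[180:280,210:310],(400,400)),cv2.resize(b[175:275,210:310],(400,400))]))
```

```text
(no output)
```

View pics/s8.png

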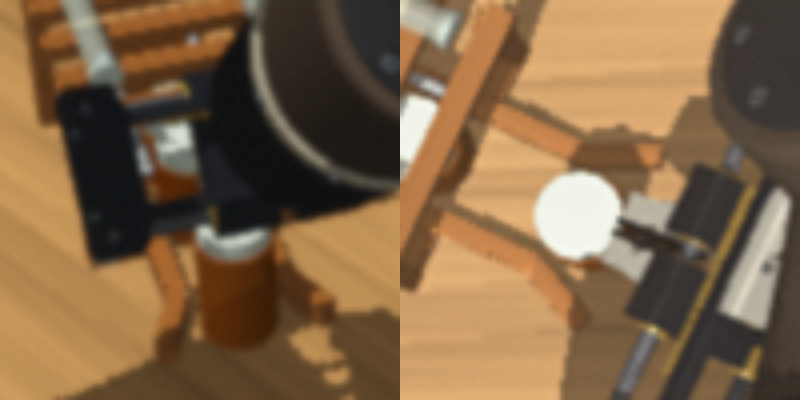

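The tall jar stands upright in the mouth, lid at top px (254,228), which is about rack x −0.063. That's 13 mm further back than planned. I'll back off another 20 mm, descend, then push.

Call:
carry_out --pt "-9 -18 0 0 0 0 0" --pt "-9 -18 -40 0 0 0 0" --pt "-9 -18 -80 0 0 0 0" --pt "-9 -18 -108 0 0 0 0" --pt "-9 -18 -114 0 0 0 0"

```text
time_s: 21.25
tcp_pos: [0.5019, 0.015, 0.0246]
eef_rot: [1.1, 47.0, 65.4]
contact_force: [0.3, 0.5, -0.5]
gripper_width: 0.0005
```

Call:
carry_out --pt "0 0 0 0 0 0 0" --pt "3 6 0 0 0 0 0" --pt "6 13 0 0 0 0 0" --pt "9 19 0 0 0 0 0" --pt "13 26 0 0 0 0 0"

```text
time_s: 21.75
tcp_pos: [0.5171, 0.0391, 0.0281]
eef_rot: [0.6, 46.9, 64.7]
contact_force: [0.3, -1.8, 1.7]
gripper_width: 0.0005
```

```bash
python3 st.py
```

```text
t 21.75 tcp [0.5171 0.0391 0.0281] rack [-0.0831  0.0021] w 0.00048609625843544664 F [ 0.3 -1.8  1.7]
[[0.292, -0.901, 0.321], [0.618, 0.434, 0.656], [-0.73, 0.007, 0.683]] tool y angle 154.30560606206706 j [-12.9  23.1 -22.9 -59.  -51.1  28.9]
```

Call:
carry_out --pt "4 7 0 0 0 0 0" --pt "8 15 0 0 0 0 0" --pt "12 23 0 0 0 0 0" --pt "16 31 0 0 0 0 0" --pt "20 39 0 0 0 0 0"

```text
time_s: 22.25
tcp_pos: [0.5366, 0.078, 0.027]
eef_rot: [0.7, 47.0, 64.8]
contact_force: [-2.0, -4.3, 2.5]
gripper_width: 0.0005
```

Call:
carry_out --pt "3 7 0 0 0 0 0" --pt "6 13 0 0 0 0 0" --pt "9 19 0 0 0 0 0" --pt "11 24 0 0 0 0 0" --pt "13 28 0 0 0 0 0"

```text
time_s: 22.75
tcp_pos: [0.5495, 0.106, 0.027]
eef_rot: [0.8, 46.9, 64.8]
contact_force: [-2.0, -3.6, 2.1]
gripper_width: 0.0004
```

```bash
python3 st.py
```

```text
t 22.75 tcp [0.5495 0.106  0.027 ] rack [-0.0087  0.002 ] w 0.0003771505125313515 F [-2.  -3.6  2.1]
[[0.29, -0.901, 0.323], [0.618, 0.434, 0.656], [-0.731, 0.009, 0.683]] tool y angle 154.28709476964093 j [ -4.7  23.5 -21.5 -61.5 -46.7  23.8]
```

Now fine steps until the end stop is felt.

Call:
carry_out --pt "1 2 0 0 0 0 0" --pt "2 4 0 0 0 0 0" --pt "2 5 0 0 0 0 0"

```text
time_s: 23.05
tcp_pos: [0.5515, 0.1107, 0.0271]
eef_rot: [0.7, 46.9, 64.8]
contact_force: [-2.0, -3.7, 1.7]
gripper_width: 0.0008
```

Call:
carry_out --pt "0 1 0 0 0 0 0" --pt "1 2 0 0 0 0 0" --pt "1 3 0 0 0 0 0"

```text
time_s: 23.35
tcp_pos: [0.5521, 0.1118, 0.0268]
eef_rot: [0.7, 47.1, 64.8]
contact_force: [-7.3, -15.1, 8.9]
gripper_width: 0.0001
```

```bash
python3 st.py
```

```text
t 23.35 tcp [0.5521 0.1118 0.0268] rack [-0.0024  0.0021] w 7.334427143754316e-05 F [ -7.3 -15.1   8.9]
[[0.291, -0.901, 0.323], [0.616, 0.434, 0.657], [-0.732, 0.008, 0.681]] tool y angle 154.27751509040874 j [ -3.8  23.5 -21.4 -61.6 -46.1  23.2]
```

The force jumped from 4 N to 17 N with the finger front at rack x≈+0.004, exactly where three jars home against the stop should be. Retreating and checking.

Call:
carry_out --pt "-4 -8 0 0 0 0 0" --pt "-13 -27 0 0 0 0 0" --pt "-26 -60 20 0 0 0 0" --pt "-40 -95 50 0 0 0 0" --pt "-55 -140 90 0 0 0 0"

```text
time_s: 23.85
tcp_pos: [0.4989, -0.0182, 0.1097]
eef_rot: [1.0, 46.9, 65.0]
contact_force: [0.9, -0.3, 0.0]
gripper_width: 0.0004
```

Call:
carry_out --pt "-5 -45 20 0 0 0 0" --pt "-10 -90 40 0 0 0 0" --pt "-15 -130 60 0 0 0 0" --pt "-15 -150 60 0 0 0 0" --pt "-15 -150 60 0 0 0 0"

```text
time_s: 24.35
tcp_pos: [0.4855, -0.1699, 0.1691]
eef_rot: [0.7, 46.9, 64.6]
contact_force: [-1.1, 0.1, -0.2]
gripper_width: 0.0004
```

```bash
python3 st.py
python3 - <<'E'
from h import *
a=r.capture("side");b=r.capture("top");cv2.imwrite("pics/s9.png",np.hstack([cv2.resize(a[140:340,190:390],(400,400)),cv2.resize(b[130:280,130:280],(400,400))]))
th=np.radians(64.3);R=np.array([[np.cos(th),-np.sin(th)],[np.sin(th),np.cos(th)]])
for n,x,z in(("s",.114,.05),("m",.07,.064),("t",.026,.078)):
    c=R@[x,0]+[.555,.113];q=proj("top",[*c,z])[0];print(n,q.round(1),"in crop",((q-130)*400/150+[400,0]).round())
E
```

```text
t 24.35 tcp [ 0.4855 -0.1699  0.1691] rack [-0.2851 -0.0601] w 0.00042542668868652444 F [-1.1  0.1 -0.2]
[[0.293, -0.9, 0.324], [0.617, 0.436, 0.655], [-0.73, 0.008, 0.683]] tool y angle 154.1233515991303 j [-32.7  17.3  -9.3 -44.4 -75.5  23. ]
s [173.6 191.3] in crop [516. 163.]
m [192.4 199.7] in crop [566. 186.]
t [211.9 208.4] in crop [618. 209.]
```

View pics/s9.png

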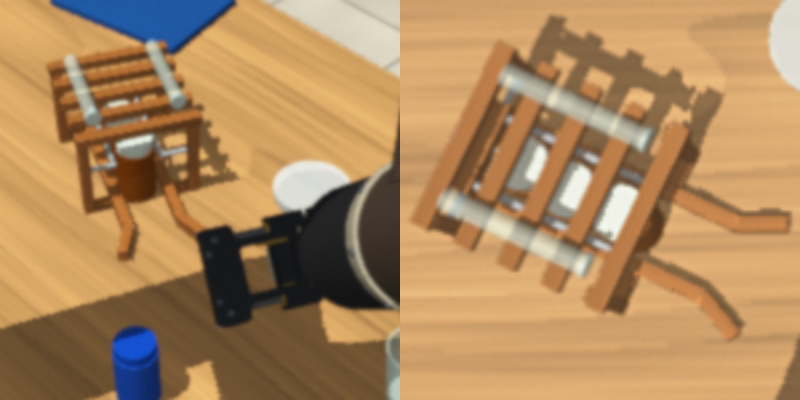

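Run:
```python
from h import *
b=r.capture("top");b0=cv2.imread("pics/top0.png");a=r.capture("side")
th=np.radians(64.3);R=np.array([[np.cos(th),-np.sin(th)],[np.sin(th),np.cos(th)]])
m=white(b,150,60)
v,u=np.nonzero(m[150:250,150:235]);uv=np.c_[u+150,v+150]
for n,x,z in(("s",.114,.05),("m",.07,.064),("t",.026,.078)):
    q=(plane("top",uv,z)[:,:2]-[.555,.113])@R
    k=(abs(q[:,1])<.022)&(abs(q[:,0]-x)<.026);q=q[k]
    print(n,"n",k.sum(),"x range",np.percentile(q[:,0],[2,98]).round(4),"expected",x-.0205,x+.0205,"y",np.percentile(q[:,1],[3,97]).round(4))
d=cv2.absdiff(b,b0).max(2)
for n,(x0,x1,y0,y1) in dict(petri=(265,315,120,168),block=(355,415,100,158),adaptor=(450,478,193,225)).items(): print(n,"changed px",(d[y0:y1,x0:x1]>40).mean().round(3))
```

```text
s n 94 x range [0.0966 0.111 ] expected 0.0935 0.1345 y [-0.0191  0.0132]
m n 163 x range [0.0582 0.0956] expected 0.0495 0.09050000000000001 y [-0.0169  0.0172]
t n 180 x range [0.0201 0.0362] expected 0.005499999999999998 0.0465 y [-0.0169  0.0191]
petri changed px 0.974
block changed px 0.677
adaptor changed px 0.297
```

```bash
python3 -c "
from plant import r
print(r.close_job(), r.get_state()['contact_force'].round(1))"
```

```text
the job is handed in; nothing more can be done
the job is handed in; nothing more can be done
```

The three amber jars are in the lane in the order short, medium, tall, and the job is handed in; the arm's clock read 24.35 s at the last reading. I carried each jar to the lane's mouth with a vertical grasp, set it down upright, and pushed it in under the rack with the shut fingers tilted about 43°.

**Fully home:** on the last push the force rose from 4 N to 17 N with the finger front at rack x ≈ 0.004. That is where the tall jar's back should be when all three are home. In the last pictures the three lids lie in a row under the slats and the tall jar stands upright. The short lid's near edge measured 0.097 against 0.0935 expected, and the arm was clear of everything.

**Checks that were weak or disagreed:**
- **Rack pose:** the fit had residuals up to 4 mm, and the two cameras differed by 1–2 px. The flared mouth absorbed this.
- **Tall jar:** it ended about 13 mm further back at the mouth than planned. I saw this in a picture and corrected for it.
- **Jar positions:** the slats hide part of each lid, so the cameras give positions only roughly. The confirmation that they are home rests mainly on the force reading.
- **Bystanders:** comparing pictures for the petri dish, tube block and adaptor was inconclusive, because the arm or its shadow covered them; the beaker was not in that comparison. The petri dish was at its starting pixels in the side view. No unexpected contact force showed in the readings I took, but I did not measure the beaker, adaptor or tube block again.

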